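Load a vial into the sample viewer and hold its shutter half open

TASK

Stand the sample vial upright in the square well of the viewer's open tray and let go of it, then push the tray fully home. After that take the shutter knob on top of the viewer, slide the shutter against its spring to half of its travel (its white line at the long middle mark; never run it wide open) and finish while still holding it there, leaving the other things on the desk where they stand.

Things in the scene. Friction and masses are not known exactly. Their poses are not given: they have to be found in the camera images.
- vial: the only vial: clear, round, 23 mm across and 60 mm tall with a white cap, loose, standing upright at the start. Origin at the centre of its underside, z up along it
- viewer: fixed grey sample viewer, a box 130 mm (x) by 170 mm (y) by 80 mm high on the desk, with a tray in its front and a shutter on its roof (two guide rails to 87 mm height). Origin on the desk under its centre; +x points from its front (the tray side, at x = -65 mm) to its back, +y to its left seen from the front, z up
- viewer_tray (a joint): how far the tray is pulled out of the viewer's front, along the viewer's -x: 0 = home, up to 0.065 m; starts at 0.055 to 0.065. About 1 N of friction, stays where it is left. Home, the well lies under the roof (underside 74 mm above the desk)
- well_floor (a point): centre of the floor of the tray's square well, 8 mm above the desk, moving with the tray. Well 27 by 27 mm inside, 22 mm deep, rim 30 mm above the desk. With the tray out it lies 20 to 30 mm before the viewer's 80 mm high front face and 35 mm behind the tray's 74 mm high front panel, so fingers fit best closing along the viewer's y. Axes as the viewer's
- tray_pull (a point): top centre of the tray's aluminium pull, an upright block standing 35 mm before the tray's front panel: 14 mm wide (viewer's y), 22 mm deep (x), its top 63 mm above the desk and its bottom 13 mm. Push or pinch it to move the tray; moves with the tray. Axes as the viewer's
- viewer_shutter (a joint): how far the shutter plate has slid along the viewer's +y: 0 = shut (start), 0.025 = half (white line on the plate's front edge at the long middle one of three marks on the front rail), 0.050 = wide open. A spring pulls it shut: 3 N at 0, 8 N at half, 13 N wide open; let go, it shuts
- shutter_knob (a point): top centre of the black shutter knob, 116 mm above the desk and 20 mm behind the viewer's centre when shut: an upright block 14 mm wide (viewer's y), 24 mm deep (x) and 32 mm tall, its foot on the plate at 84 mm. Moves with the shutter. Axes as the viewer's
- jar: bystander: black paste jar with a cream lid, 61 mm across, 50 mm tall, loose; it stands left or right of the viewer, the vial on the other side. Origin at the centre of its underside
- loupe: bystander: black round loupe, 50 mm across, 36 mm tall, loose, left of the viewer. Origin at the centre of its underside
- stamp: bystander: hand stamp with a turned handle, 26 by 46 by 72 mm, loose, at the right near the robot. Origin at the centre of its underside
Mind the look-alikes: they are no part of the job. What is shaped like the vial but blue or purple is not meant.

How it is judged:
By the outcome, as a careful person would: the job done as asked, in the order asked, and still so for the second after the job is handed in, while the arm keeps its last pose, push and grip.
It also fails if it takes over 61 s, if anything falls off the work surface, if the arm or the gripper's body presses on something with over 40 N, if the wrist force passes 120 N, or if a joint passes its speed limit or range.

ROBOT

A 7-joint arm with a two-finger parallel gripper is mounted at the origin on a cart in front of the work surface, level with it; the furniture and walls round the work are solid. World frame = base frame: x ahead of the robot, y to its left, z up, the work surface at z = 0. Lengths are in m, angles in rad, forces in N, time in s.
With the tool pointing down it reaches from about 0.4 to 0.85 m from the base axis. Payload 10.4 kg.
Tool frame: the origin (TCP) lies midway between the tips of the shut fingers; the grasp point (between the pads) lies 19 mm behind it; z points along the fingers, y is the line along which they close (so a half turn about z gives the same grasp; the last joint's range is limited). The gripper opens to 85 mm and grips with 20 to 120 N. Pads are 22 mm wide; open, the fingers measure 114 mm over their backs; the gripper's body (76 mm by 85 mm) begins 54 mm behind the grasp point. The pads swing forward as they close: fully open they stand 13 mm farther back than shut.
Start: joints at [-1.298, 0.332, -0.065, 1.46, 0.022, 1.35, -0.088], TCP at [0.182, 0.598, 0.231] pointing down, gripper open.
Joint ranges: [-2.6, 2.6], [-0.5, 2.12], [-1.47, 1.34], [0.16, 2.42], [-1.27, 4.41], [0.06, 2.06], [-2.6, 2.6]. Speed limits (rad/s): [2.22, 2.22, 2.79, 2.79, 3.14, 3.14, 3.14].

INTERFACE

Orientations are given as a unit quaternion [x, y, z, w].
In Python, from workcell import get_obs, camera, camera_params, hand_in gives the robot as it stands.
- The arm moves only by the tool carry_out, never from a script. Its argument "commands" is a list that holds one entry, the list of rows, each a list of 6 numbers: the shift along the tool's x, y, z in units of 40 mm (1.0 is 40 mm), then the turn, a rotation vector about the tool's x, y, z in units of 6 degrees (1.0 is 6 degrees). In form: [[[x, y, z, ax, ay, az], ...]]. A call has 1 to 20 rows; each row shifts and turns the commanded pose from where the row before left it, along the tool's axes as they then stand; what a row does not reach is not made up. A row lasts 1/12 s, in which the tool goes at most 41.7 mm and 7.16 degrees, less where a joint would pass 70% of its speed; a pose out of reach is approached as far as the arm can. A call is refused whole if a number of a shift passes 1 or a number of a turn 1, either way. A call with a gripper value outside its range is refused whole. "hand" is the closure, from -1 (fully open) to 1 (shut), set as the call begins (left out, the last holds). The fingers move at their own pace and stop on an object; "force" is the grip in N (left out, the last holds). Time passes only in rows, so rows that do not move let the fingers close. It gives the time, the measured TCP pose, the force, the opening and the grip force at its end, in the units of the state.
- get_obs(): the state, without advancing time (a new reading comes with each control period).
- camera(name): name is "side" or "top"; returns the picture (480x640x3 uint8, red, green, blue); there is no depth.
- camera_params(name): a dict with "mtx" (3x3 intrinsics, pixels), "R" (3x3) and "t" (3): a world point X has camera coordinates R X + t. Camera axes: x right, y down, z forward; pixel columns grow to the right and rows downward; lengths in m; the calibration is good to about 2 mm. A picture is of the moment at which its call begins. camera_params takes no time and is no camera call.
- hand_in(): hands the job in; it is judged then, once.
The state is a dict: "clock": time; "joint_pos": joint angles; "joint_velocities": joint speeds; "tau": joint torques, N m; "position": TCP position; "ee_rot": TCP orientation; "ft_force": force on the tool from outside, world axes, zero at the start; "torque": the same for the moment, N m; "grip_width": opening from 0.0 (shut) to 1.0 (fully open); "grasp_force": force on a finger pad.
Only numpy, scipy, OpenCV 4.12 (cv2) and the standard library are available. Lean on these libraries where they do the work, as an engineer would, in place of code of your own. Each camera call takes 0.05 s, during which the arm holds its last target. There are 200 camera calls.

## Working session

There is one attempt and no reset: what is moved stays moved. The work goes in short steps, Python scripts to look and compute and a tool call to move; the robot and the scene stay as the last step left them, time stands still between calls to the robot, and variables do not carry over. Pictures are saved under pics/ and viewed, at most 10 in all, crops included, and the job is handed in when it is done.

Besides the shell and the picture viewer there is one more tool, called after "Emit:" as name([rows], argument=value, ...), one row to a line, values as JSON. carry_out: Moves the arm, as the interface text tells. Its arguments: {"type":"object","properties":{"commands":{"type":"array"},"hand":{"type":"number"},"force":{"type":"number"}},"required":["commands"]}

```bash
mkdir -p pics; ls; python3 - <<'E'
from workcell import *
import cv2
for n in("side","top"):
    cv2.imwrite(f"pics/{n}0.png",camera(n)[:,:,::-1]); p=camera_params(n); print(n,p)
o=get_obs(); print({k:o[k] for k in("clock","position","ee_rot","grip_width","ft_force")})
E
```

```text
pics
side {'mtx': array([[489.0088895 ,   0.        , 310.95167284],
       [  0.        , 489.0088895 , 248.69097627],
       [  0.        ,   0.        ,   1.        ]]), 'R': array([[ 0.8536842 , -0.5206139 ,  0.01358145],
       [-0.29649518, -0.50729124, -0.80916389],
       [ 0.42815172,  0.68674359, -0.58742603]]), 't': array([-0.38641131,  0.27894078,  0.91531509])}
top {'mtx': array([[574.99140277,   0.        , 311.61067509],
       [  0.        , 574.99140277, 247.35273195],
       [  0.        ,   0.        ,   1.        ]]), 'R': array([[-0.12345902, -0.99233534, -0.00533299],
       [-0.96758109,  0.121569  , -0.22137709],
       [ 0.22032863, -0.0221709 , -0.9751737 ]]), 't': array([0.11793139, 0.49072886, 1.44281113])}
{'clock': 0.1, 'position': array([0.18209397, 0.59753682, 0.23059125]), 'ee_rot': array([ 1.47352008e-01,  9.89083910e-01, -6.31384908e-04, -7.57298550e-05]), 'grip_width': 1.0009710222154786, 'ft_force': array([ 0.46207324,  0.2077425 , -0.03619501])}
```

View pics/top0.png

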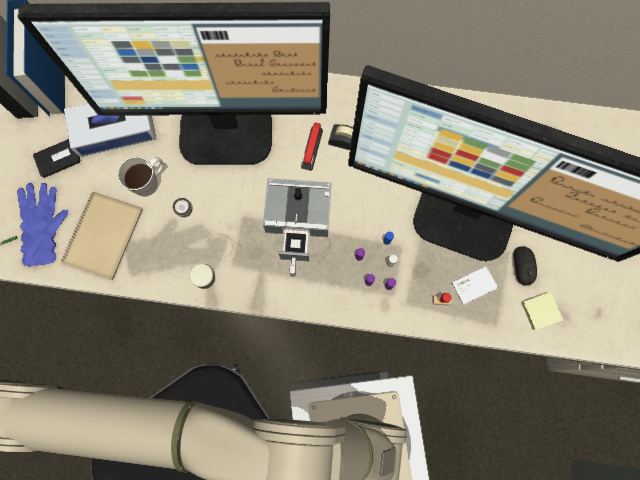

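View pics/side0.png

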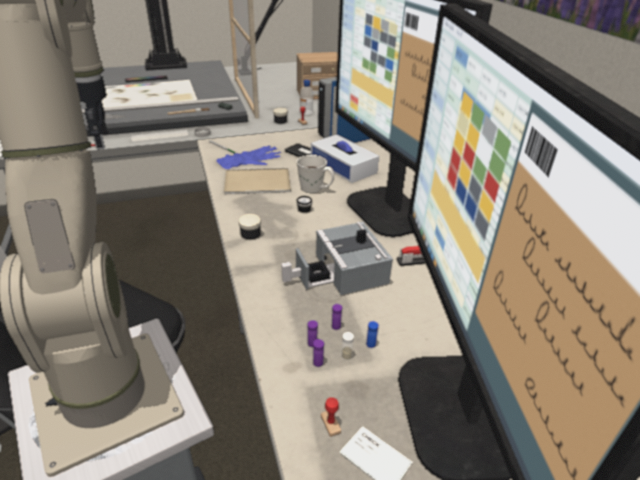

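Top view: the viewer is at about (297,205) with its tray towards the robot. The clear vial is at (392,259), among purple and blue look-alikes. The jar is at (202,275), the loupe at (181,207) and the stamp at (443,298). Next I'll enlarge the middle of both views.

```bash
python3 - <<'E'
import cv2
a=cv2.imread("pics/top0.png")[170:300,250:410]; cv2.imwrite("pics/topc.png",cv2.resize(a,None,fx=4.5,fy=4.5,interpolation=cv2.INTER_CUBIC))
a=cv2.imread("pics/side0.png")[220:370,270:400]; cv2.imwrite("pics/sidec.png",cv2.resize(a,None,fx=4,fy=4,interpolation=cv2.INTER_CUBIC))
E
```

```text
(no output)
```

View pics/topc.png

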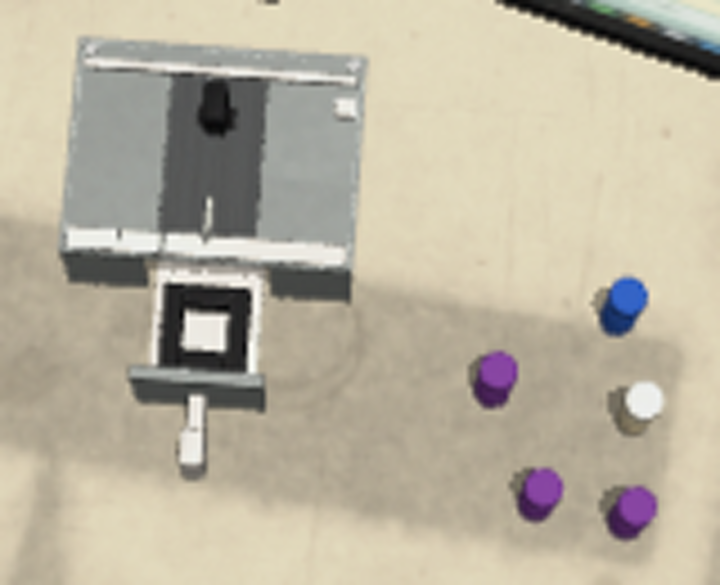

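View pics/sidec.png

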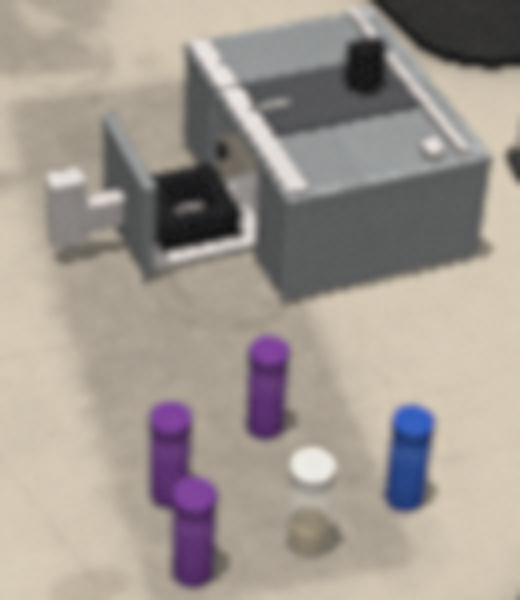

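The close-up crops show roof corners, tray, pull, knob and vial cap clearly. I'll fit the viewer pose and the vial from both views.

```bash
cat > fit.py <<'E'
import numpy as np
from workcell import *
from scipy.optimize import least_squares
P={n:camera_params(n) for n in("side","top")}
def proj(n,X):
    c=P[n]["R"]@np.asarray(X,float)+P[n]["t"]; c=P[n]["mtx"]@c; return c[:2]/c[2]
def ray(n,uv,z):
    R,t=P[n]["R"],P[n]["t"]; d=R.T@np.linalg.solve(P[n]["mtx"],[*uv,1]); o=-R.T@t
    return o+d*(z-o[2])/d[2]
E
python3 - <<'E'
from fit import *
T=lambda c:(np.array(c)+.5)/4.5-.5+[250,170]
S=lambda c:(np.array(c)+.5)/4-.5+[270,220]
# viewer-frame pts; k multiplies tray travel
V=[("top",T((80,38)),(.065,.085,.08),0),("top",T((366,58)),(.065,-.085,.08),0),("top",T((352,269)),(-.065,-.085,.08),0),("top",T((62,250)),(-.065,.085,.08),0),
("side",S((188,45)),(-.065,.085,.08),0),("side",S((290,191)),(-.065,-.085,.08),0),("side",S((488,155)),(.065,-.085,.08),0),("side",S((362,10)),(.065,.085,.08),0),("side",S((288,300)),(-.065,-.085,0),0)]
def loc(q,p,k): 
    c,s=np.cos(q[2]),np.sin(q[2]); x=p[0]-k*q[3]; return np.array([q[0]+c*x-s*p[1],q[1]+s*x+c*p[1],p[2]])
f=lambda q:np.concatenate([proj(n,loc(q,p,k))-u for n,u,p,k in V])
r=least_squares(f,[.7,.1,0,0.06]);q=r.x;print(q[:3],f(q).reshape(-1,2).round(1).tolist())
for nm,n,u,z in[("pull","top",T((193,443)),.063),("pull","side",S((66,177)),.063),("well","top",T((206,331)),.008),("knob","top",T((214,95)),.116),("knob","side",S((366,43)),.116),("panelTL","side",S((107,117)),.074),("panelTR","side",S((153,185)),.074),("vialcap","top",T((645,400)),.06),("vialcap","side",S((313,463)),.06),("purpleA","top",T((498,367)),.06),("purpleB","top",T((543,488)),.06),("purpleC","top",T((635,506)),.06),("blue","top",T((629,298)),.06)]:
    w=ray(n,u,z);c,s=np.cos(q[2]),np.sin(q[2]);d=w[:2]-q[:2];print(nm,n,w.round(4)[:2],"viewer",np.round([c*d[0]+s*d[1],-s*d[0]+c*d[1]],4))
E
```

```text
[ 0.61897745  0.08120739 -0.18830254] [[-1.4, -0.7], [-0.5, -1.3], [-0.3, -0.5], [-1.5, -0.2], [-1.7, 0.1], [-0.3, 3.1], [1.2, 0.5], [1.5, -0.5], [-1.5, 2.4]]
pull top [0.4518 0.1118] viewer [-0.17   -0.0012]
pull side [0.4529 0.1142] viewer [-0.1693  0.0014]
well top [0.5292 0.097 ] viewer [-0.0912 -0.0013]
knob top [0.6397 0.0758] viewer [ 0.0213 -0.0014]
knob side [0.6394 0.0778] viewer [0.0207 0.0005]
panelTL side [0.4962 0.141 ] viewer [-0.1318  0.0357]
panelTR side [0.4857 0.0698] viewer [-0.1288 -0.0361]
vialcap top [ 0.445  -0.1486] viewer [-0.1279 -0.2583]
vialcap side [ 0.448  -0.1469] viewer [-0.1253 -0.2561]
purpleA top [ 0.4747 -0.0677] viewer [-0.1138 -0.1732]
purpleB top [ 0.4016 -0.0831] viewer [-0.1828 -0.2021]
purpleC top [ 0.3849 -0.1335] viewer [-0.1898 -0.2547]
blue top [ 0.5058 -0.1487] viewer [-0.0681 -0.2471]
```

```bash
cat >> fit.py <<'E'
from scipy.spatial.transform import Rotation as Ro
Q=np.array([.619,.0812,-.1883])
c,s=np.cos(Q[2]),np.sin(Q[2])
RV=np.array([[c,-s,0],[s,c,0],[0,0,1]])
RT=RV@np.diag([-1,1,-1.])
def v2w(p): return RV@np.asarray(p,float)+[Q[0],Q[1],0]
def w2v(p): return RV.T@(np.asarray(p,float)-[Q[0],Q[1],0])
def go(w):
    "units to go to world TCP w with the tool aligned to the viewer"
    o=get_obs(); R=Ro.from_quat(o["ee_rot"]).as_matrix()
    print("t",round(o["clock"],2),"viewer",w2v(o["position"]).round(4),"F",np.round(RV.T@o["ft_force"],1),"w",round(o["grip_width"],3),"g",np.round(o["grasp_force"],1))
    print("turn",(np.degrees(Ro.from_matrix(R.T@RT).as_rotvec())/6).round(2),"shift",(RT.T@(np.asarray(w)-o["position"])/.04).round(2),"q",np.round(o["joint_pos"],2))
E
```

Emit:
carry_out([
  [[0,0,0,0,0,-1],[-0.3,-0.25,0,0,0,0],[-0.6,-0.5,0,0,0,0],[-0.6,-0.5,0,0,0,0],[-0.6,-0.5,0,0,0,0],[-0.6,-0.5,0,0,0,0],[-0.6,-0.5,0,0,0,0],[-0.6,-0.5,0,0,0,0],[-0.6,-0.5,0,0,0,0],[-0.6,-0.5,0,0,0,0],[-0.6,-0.5,0,0,0,0],[-0.6,-0.5,0,0,0,0],[-0.3,-0.5,0,0,0,0]],
], hand=-0.2, force=30)

```text
clock: 1.18
position: [0.4, 0.3188, 0.2311]
ee_rot: [0.098, 0.995, -0.0, 0.0]
ft_force: [0.1, -0.2, -0.0]
grip_width: 0.599
grasp_force: 0.0
```

```bash
python3 -c "
from fit import *
go([.4465,-.148,.15])"
```

```text
t 1.18 viewer [-0.2596  0.1924  0.2311] F [ 0.1 -0.2 -0. ] w 0.599 g 0.0
turn [-0.    0.   -0.07] shift [ -3.33 -11.25   2.03] q [-0.9   0.08  0.14  1.77 -0.01  1.3   0.62]
```

Emit:
carry_out([
  [[-0.1,-0.4,0,0,0,-0.07],[-0.2,-0.7,0,0,0,0],[-0.2,-0.7,0,0,0,0],[-0.2,-0.7,0,0,0,0],[-0.2,-0.7,0,0,0,0],[-0.2,-0.7,0,0,0,0],[-0.2,-0.7,0,0,0,0],[-0.2,-0.7,0,0,0,0],[-0.2,-0.7,0,0,0,0],[-0.2,-0.7,0,0,0,0],[-0.2,-0.7,0,0,0,0],[-0.2,-0.7,0,0,0,0],[-0.2,-0.7,0,0,0,0],[-0.2,-0.7,0.2,0,0,0],[-0.2,-0.7,0.4,0,0,0],[-0.2,-0.7,0.4,0,0,0],[-0.2,-0.4,0.5,0,0,0],[0,0,0.4,0,0,0],[0,0,0,0,0,0]],
])

```text
clock: 2.77
position: [0.4423, -0.1477, 0.1524]
ee_rot: [0.094, 0.996, -0.0, -0.002]
ft_force: [0.1, -0.1, -0.3]
grip_width: 0.594
grasp_force: 0.0
```

```bash
python3 - <<'E'
from fit import *
import cv2
go([.4465,-.148,.024])
a=camera("top")[220:310,330:450]; b=camera("side")[270:390,270:430]
cv2.imwrite("pics/near1.png",np.hstack([cv2.resize(a[:,:,::-1],(400,300)),cv2.resize(b[:,:,::-1],(400,300))]))
E
```

```text
t 2.77 viewer [-0.1307 -0.2579  0.1524] F [ 0.1 -0.  -0.3] w 0.594 g 0.0
turn [-0.01 -0.05  0.  ] shift [-0.1   0.01  3.21] q [-0.46  0.03  0.71  1.99 -0.02  1.13  1.64]
```

View pics/near1.png

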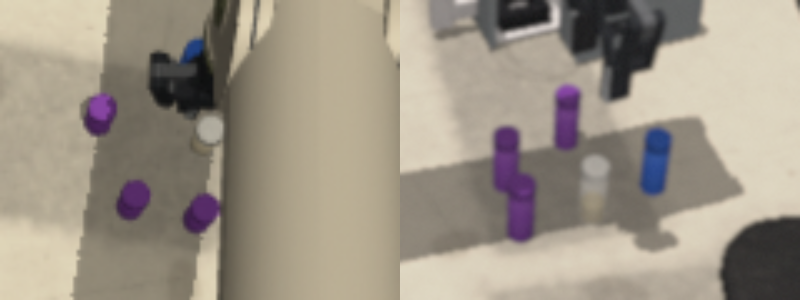

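Both views show the vial standing between the open fingers, at crop (210,128) and (595,175). I'll go down and close.

Emit:
carry_out([
  [[-0.1,0,0.4,0,-0.05,0],[0,0,0.4,0,0,0],[0,0,0.4,0,0,0],[0,0,0.4,0,0,0],[0,0,0.4,0,0,0],[0,0,0.4,0,0,0],[0,0,0.3,0,0,0],[0,0,0.3,0,0,0],[0,0,0.2,0,0,0],[0,0,0,0,0,0],[0,0,0,0,0,0]],
])

```text
clock: 3.78
position: [0.4497, -0.1471, 0.0279]
ee_rot: [0.092, 0.996, -0.0, 0.003]
ft_force: [0.6, -0.2, -0.8]
grip_width: 0.599
grasp_force: 0.0
```

Emit:
carry_out([
  [[0,0,0,0,0,0],[0,0,0,0,0,0],[0,0,0,0,0,0],[0,0,0,0,0,0],[0,0,0,0,0,0],[0,0,0,0,0,0],[0,0,0,0,0,0],[0,0,0,0,0,0]],
], hand=1, force=30)

```text
clock: 4.45
position: [0.4499, -0.1475, 0.0279]
ee_rot: [0.092, 0.996, -0.0, 0.003]
ft_force: [-0.9, 0.2, 6.1]
grip_width: 0.253
grasp_force: 29.2
```

```bash
python3 - <<'E'
from fit import *
go(v2w([-.0912,-.001,.14]))
E
```

```text
t 4.45 viewer [-0.1233 -0.2563  0.0279] F [-0.9  0.   6.1] w 0.253 g 29.2
turn [0.   0.06 0.04] shift [-0.8   6.38 -2.8 ] q [-0.39  0.27  0.68  2.09 -0.22  0.84  1.81]
```

Emit:
carry_out([
  [[0,0,-0.2,0,0.06,0.04],[0,0,-0.4,0,0,0],[0,0,-0.6,0,0,0],[0,0,-0.7,0,0,0],[0,0,-0.6,0,0,0],[0,0.2,-0.3,0,0,0],[-0.1,0.4,0,0,0,0],[-0.1,0.6,0,0,0,0],[-0.1,0.7,0,0,0,0],[-0.1,0.7,0,0,0,0],[-0.1,0.7,0,0,0,0],[-0.1,0.7,0,0,0,0],[-0.1,0.7,0,0,0,0],[-0.1,0.7,0,0,0,0],[0,0.5,0,0,0,0],[0,0.3,0,0,0,0],[0,0.2,0,0,0,0],[0,0,0,0,0,0],[0,0,0,0,0,0]],
])

```text
clock: 6.03
position: [0.5285, 0.097, 0.1394]
ee_rot: [0.094, 0.996, -0.0, -0.001]
ft_force: [-0.6, -0.5, -0.1]
grip_width: 0.251
grasp_force: 29.4
```

```bash
python3 - <<'E'
from fit import *
import cv2
go(v2w([-.0912,-.001,.14]))
A,B=camera("top"),camera("side")
cv2.imwrite("pics/t2.png",A[:,:,::-1]);cv2.imwrite("pics/s2.png",B[:,:,::-1])
a=A[170:290,240:340]; b=B[200:300,280:380]
cv2.imwrite("pics/near2.png",np.hstack([cv2.resize(a[:,:,::-1],(400,480),interpolation=2),cv2.resize(b[:,:,::-1],(400,480)[:1]+(480,),interpolation=2)]))
E
```

```text
t 6.03 viewer [-0.0919 -0.0014  0.1394] F [-0.5 -0.6 -0.1] w 0.251 g 29.4
turn [-0.   -0.01 -0.  ] shift [-0.02  0.01 -0.02] q [-0.73  0.23  0.53  1.83 -0.13  1.12  1.22]
```

View pics/near2.png

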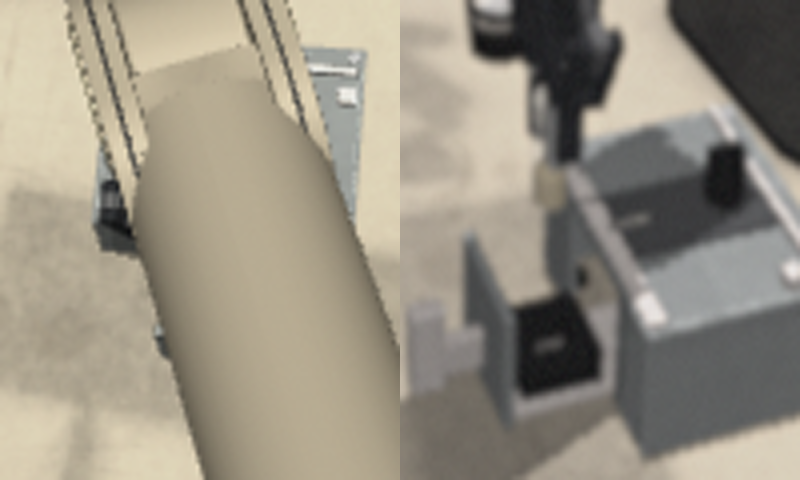

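In the side view the vial hangs upright in the fingers, bottom at crop (552,205), with the black well at (555,345). To judge the offset, I'll overlay the model's well rim (two x offsets) and the vial foot.

```bash
python3 - <<'E'
from fit import *
import cv2
B=cv2.imread("pics/s2.png"); x0,y0,k=290,215,9
C=cv2.resize(B[y0:y0+66,x0:x0+80],None,fx=k,fy=k,interpolation=2)
def poly(pts,col):
    p=np.array([(proj("side",v2w(q))+.5-[x0,y0])*k for q in pts]); cv2.polylines(C,[p.round().astype(int)],True,col,1)
wx,wy=-.0912,-.001
sq=lambda h,z,dx=0:[(wx+dx+a*h,wy+b*h,z) for a,b in((-1,-1),(1,-1),(1,1),(-1,1))]
poly(sq(.0135,.03),(0,255,0)); poly(sq(.0135,.008),(0,255,255))
tx,ty=-.0919,-.0014
for z,col in((.1115,(0,0,255)),(.1115+.06,(0,0,255))):
    poly([(tx+.0115*np.cos(t),ty+.0115*np.sin(t),z) for t in np.linspace(0,6.28,30)],col)
# front face edge & roof
poly([(-.065,-.085,.08),(-.065,.085,.08),(-.065,.085,0),(-.065,-.085,0)],(255,0,255))
cv2.imwrite("pics/ov.png",C)
E
```

```text
(no output)
```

View pics/ov.png

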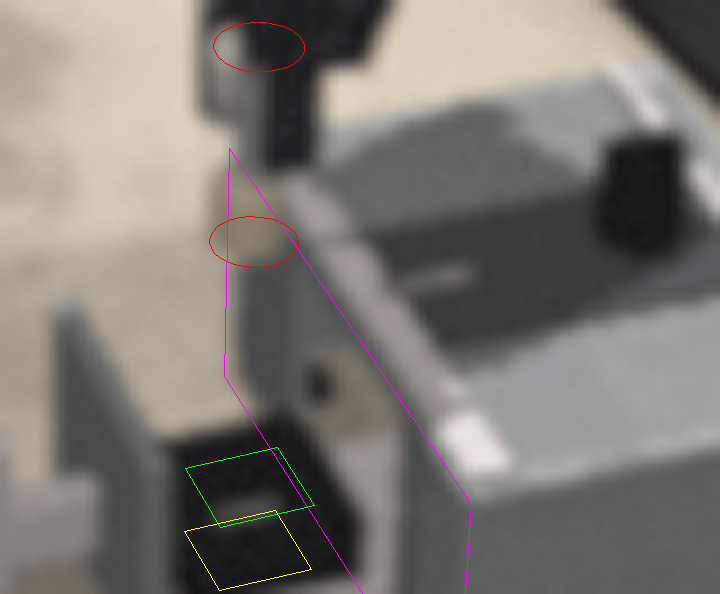

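The overlay puts the side camera 1–2 px off for everything, so absolute placement is good to about 2 mm. I'll lower the vial to just above the rim and compare at equal height.

Emit:
carry_out([
  [[0,0,0.3,0,0,0],[0,0,0.3,0,0,0],[0,0,0.3,0,0,0],[0,0,0.3,0,0,0],[0,0,0.3,0,0,0],[0,0,0.2,0,0,0],[0,0,0.1,0,0,0],[0,0,0,0,0,0],[0,0,0,0,0,0],[0,0,0,0,0,0]],
])

```text
clock: 6.97
position: [0.529, 0.0982, 0.0678]
ee_rot: [0.094, 0.996, 0.0, -0.0]
ft_force: [-0.1, -0.0, 0.2]
grip_width: 0.248
grasp_force: 29.4
```

```bash
python3 - <<'E'
from fit import *
import cv2
go(v2w([-.0912,-.001,.0664]))
p=w2v(get_obs()["position"])
B=np.mean([camera("side") for _ in range(3)],0)[:,:,::-1]; cv2.imwrite("pics/s3.png",B); B=cv2.imread("pics/s3.png")
x0,y0,k=296,236,10
C=cv2.resize(B[y0:y0+50,x0:x0+40],None,fx=k,fy=k,interpolation=2); D=C.copy()
def poly(pts,col):
    q=np.array([(proj("side",v2w(q))+.5-[x0,y0])*k for q in pts]); cv2.polylines(C,[q.round().astype(int)],True,col,1)
wx,wy=-.0912,-.001
for h in(.0135,):poly([(wx+a*h,wy+b*h,.03) for a,b in((-1,-1),(1,-1),(1,1),(-1,1))],(0,255,0))
zb=p[2]-.0279
poly([(p[0]+.0115*np.cos(t),p[1]+.0115*np.sin(t),zb) for t in np.linspace(0,6.28,30)],(0,0,255))
cv2.imwrite("pics/ov3.png",np.hstack([C,cv2.convertScaleAbs(D,alpha=1.5,beta=20)]))
E
```

```text
t 6.97 viewer [-0.0916 -0.0001  0.0678] F [-0.1 -0.   0.2] w 0.248 g 29.4
turn [ 0.01 -0.    0.  ] shift [-0.01 -0.02  0.03] q [-0.7   0.32  0.51  1.9  -0.19  0.97  1.27][ WARN:0@1.014] global loadsave.cpp:1063 imwrite_ Unsupported depth image for selected encoder is fallbacked to CV_8U.
```

View pics/ov3.png

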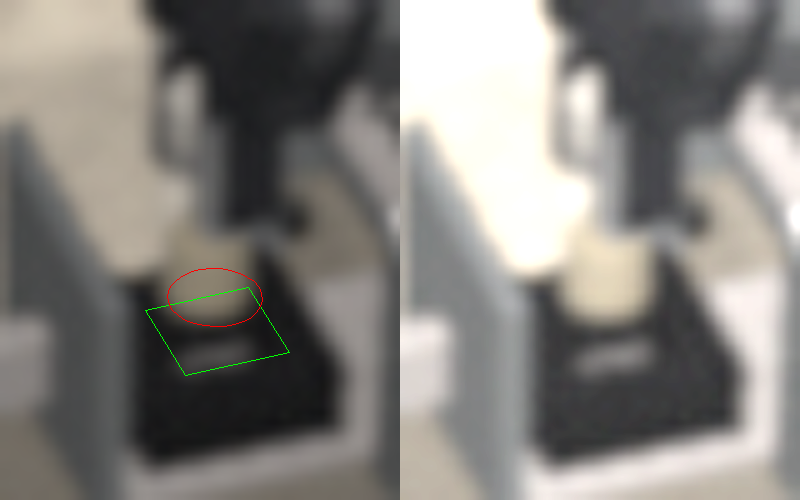

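At equal height the vial foot spans x 165–255 with its bottom at y 322. The lit floor sliver at (215,357) puts the well about 1.5 mm further in +x and about 1 mm in +y. I'll shift that way and feel my way down.

Emit:
carry_out([
  [[-0.04,0.03,0,0,0,0],[0,0,0.1,0,0,0],[0,0,0.1,0,0,0],[0,0,0.06,0,0,0],[0,0,0.06,0,0,0],[0,0,0,0,0,0],[0,0,0,0,0,0]],
])

```text
clock: 7.7
position: [0.5302, 0.0989, 0.0542]
ee_rot: [0.094, 0.996, -0.0, -0.001]
ft_force: [-0.2, -0.1, 0.7]
grip_width: 0.253
grasp_force: 29.4
```

```bash
python3 - <<'E'
from fit import *
go(v2w([-.090,.001,.0364]))
E
```

```text
t 7.7 viewer [-0.0906  0.0007  0.0542] F [-0.2 -0.2  0.7] w 0.253 g 29.4
turn [-0.   -0.01  0.  ] shift [-0.01  0.01  0.45] q [-0.7   0.35  0.5   1.9  -0.2   0.95  1.28]
```

Emit:
carry_out([
  [[0,0,0.08,0,0,0],[0,0,0.08,0,0,0],[0,0,0.08,0,0,0],[0,0,0.06,0,0,0],[0,0,0,0,0,0],[0,0,0,0,0,0]],
])

```text
clock: 8.2
position: [0.5302, 0.0989, 0.0423]
ee_rot: [0.094, 0.996, -0.0, -0.001]
ft_force: [-0.1, 0.3, -0.4]
grip_width: 0.251
grasp_force: 29.4
```

```bash
python3 - <<'E'
from fit import *
go(v2w([-.090,.001,.0364]))
E
```

```text
t 8.2 viewer [-0.0906  0.0008  0.0423] F [-0.2  0.3 -0.4] w 0.251 g 29.4
turn [-0.   -0.01  0.  ] shift [-0.01  0.01  0.15] q [-0.69  0.36  0.49  1.91 -0.21  0.92  1.29]
```

Emit:
carry_out([
  [[0,0,0.06,0,0,0],[0,0,0.05,0,0,0],[0,0,0.03,0,0,0],[0,0,0,0,0,0],[0,0,0,0,0,0]],
])

```text
clock: 8.62
position: [0.5303, 0.099, 0.0368]
ee_rot: [0.094, 0.996, 0.0, -0.001]
ft_force: [-0.6, -0.9, -0.8]
grip_width: 0.251
grasp_force: 29.4
```

```bash
python3 - <<'E'
from fit import *
go(v2w([-.090,.001,.0364]))
E
```

```text
t 8.62 viewer [-0.0905  0.0008  0.0368] F [-0.4 -1.  -0.8] w 0.251 g 29.4
turn [-0.   -0.01  0.  ] shift [-0.01  0.    0.01] q [-0.69  0.37  0.49  1.91 -0.22  0.91  1.29]
```

Emit:
carry_out([
  [[0,0,0,0,0,0],[0,0,0,0,0,0],[0,0,0,0,0,0],[0,0,0,0,0,0],[0,0,0,0,0,0],[0,0,0,0,0,0],[0,0,-0.2,0,0,0],[0,0,-0.4,0,0,0],[0,0,-0.6,0,0,0],[0,0,-0.7,0,0,0],[0,0,-0.7,0,0,0],[0,0,-0.4,0,0,0],[0,0,0,0,0,0]],
], hand=-0.2)

```text
clock: 9.7
position: [0.5325, 0.0993, 0.1613]
ee_rot: [0.094, 0.996, 0.002, 0.002]
ft_force: [0.8, -0.1, 0.7]
grip_width: 0.602
grasp_force: 0.0
```

Emit:
carry_out([
  [[0.2,0,0,0,0,0],[0.4,0,0,0,0,0],[0.5,0,0,0,0,0],[0.5,0,0,0,0,0],[0.5,0,0,0,0,0],[0.4,0,0,0,0,0],[0.3,0,0,0,0,0],[0,0,0,0,0,0],[0,0,0,0,0,0]],
], hand=1)

```text
clock: 10.45
position: [0.4196, 0.1199, 0.1565]
ee_rot: [0.093, 0.996, 0.0, -0.001]
ft_force: [-0.2, -0.8, 0.1]
grip_width: -0.002
grasp_force: 0.0
```

```bash
python3 - <<'E'
from fit import *
import cv2
go(v2w([-.210,0,.035]))
A,B=camera("top"),camera("side")
a=A[190:290,250:350]; b=B[220:300,270:370]
cv2.imwrite("pics/rel.png",np.hstack([cv2.resize(a[:,:,::-1],(400,400),interpolation=2),cv2.resize(b[:,:,::-1],(400,320),interpolation=2)[:320].repeat(1,0) if 0 else cv2.resize(b[:,:,::-1],(400,400),interpolation=2)]))
E
```

```text
t 10.45 viewer [-0.2031  0.0007  0.1565] F [-0.1 -0.9  0.1] w -0.002 g 0.0
turn [ 0.   -0.02  0.01] shift [ 0.17 -0.02  3.04] q [-0.85 -0.05  0.46  2.05  0.02  1.14  0.98]
```

View pics/rel.png

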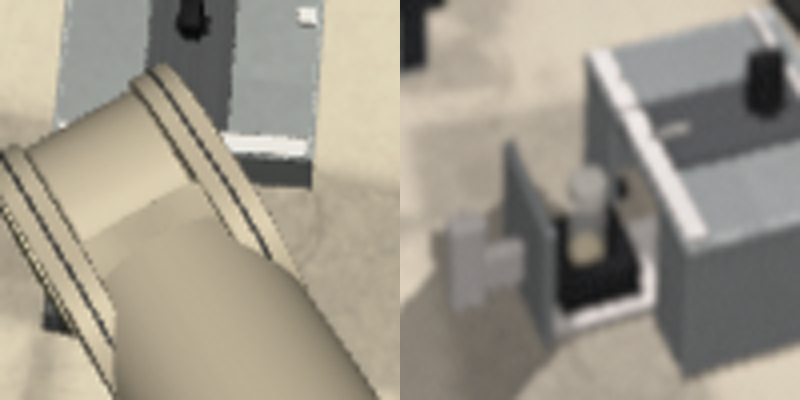

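The vial is released and stands upright in the well, at crop (590,215). The shut fingers now go down in front of the pull and push.

Emit:
carry_out([
  [[0.25,-0.02,0,0,0,0],[0,0,0.3,0,0,0],[0,0,0.5,0,0,0],[0,0,0.5,0,0,0],[0,0,0.5,0,0,0],[0,0,0.5,0,0,0],[0,0,0.4,0,0,0],[0,0,0.3,0,0,0],[0,0,0,0,0,0],[0,0,0,0,0,0]],
])

```text
clock: 11.38
position: [0.4099, 0.1206, 0.0367]
ee_rot: [0.094, 0.996, -0.001, -0.001]
ft_force: [0.3, 0.8, 0.6]
grip_width: 0.002
grasp_force: 0.0
```

Emit:
carry_out([
  [[-0.1,0,0,0,0,0],[-0.1,0,0,0,0,0],[-0.1,0,0,0,0,0],[-0.1,0,0,0,0,0],[-0.1,0,0,0,0,0],[-0.1,0,0,0,0,0],[-0.1,0,0,0,0,0],[-0.1,0,0,0,0,0],[-0.1,0,0,0,0,0],[-0.1,0,0,0,0,0]],
])

```text
clock: 12.22
position: [0.4499, 0.1134, 0.0369]
ee_rot: [0.094, 0.996, 0.0, -0.001]
ft_force: [-2.1, -0.8, 1.2]
grip_width: -0.006
grasp_force: 0.6
```

```bash
python3 - <<'E'
from fit import *
go(v2w([-.1315,0,.035]))
E
```

```text
t 12.22 viewer [-0.1721 -0.      0.0369] F [-1.9 -1.2  1.2] w -0.006 g 0.6
turn [-0.   -0.01  0.  ] shift [-1.02  0.    0.05] q [-0.79  0.21  0.48  2.1  -0.13  0.86  1.15]
```

In contact with the pull (about 2 N). I'll keep pushing to the stop.

Emit:
carry_out([
  [[-0.1,0,0,0,0,0],[-0.1,0,0,0,0,0],[-0.1,0,0,0,0,0],[-0.1,0,0,0,0,0],[-0.1,0,0,0,0,0],[-0.1,0,0,0,0,0],[-0.1,0,0,0,0,0],[-0.1,0,0,0,0,0],[-0.05,0,0,0,0,0],[0,0,0,0,0,0]],
])

```text
clock: 13.05
position: [0.4837, 0.1071, 0.037]
ee_rot: [0.094, 0.996, 0.0, -0.0]
ft_force: [-0.4, 1.2, 0.5]
grip_width: -0.0
grasp_force: 0.0
```

Emit:
carry_out([
  [[-0.05,0,0,0,0,0],[-0.05,0,0,0,0,0],[-0.05,0,0,0,0,0],[0,0,0,0,0,0]],
])

```text
clock: 13.38
position: [0.4893, 0.1061, 0.037]
ee_rot: [0.094, 0.996, 0.0, -0.0]
ft_force: [-0.6, -0.3, -0.4]
grip_width: -0.003
grasp_force: 0.0
```

```bash
python3 - <<'E'
from fit import *
go(v2w([-.1315,0,.035]))
E
```

```text
t 13.38 viewer [-0.1321  0.0002  0.037 ] F [-0.5 -0.4 -0.4] w -0.003 g 0.0
turn [ 0.   -0.01  0.  ] shift [-0.01 -0.    0.05] q [-0.74  0.29  0.49  2.01 -0.17  0.88  1.23]
```

Emit:
carry_out([
  [[-0.05,0,0,0,0,0],[-0.05,0,0,0,0,0],[-0.05,0,0,0,0,0]],
])

```text
clock: 13.63
position: [0.4915, 0.1056, 0.0364]
ee_rot: [0.093, 0.996, -0.0, -0.004]
ft_force: [-26.3, 3.3, 18.8]
grip_width: -0.001
grasp_force: 12.8
```

Emit:
carry_out([
  [[-0.05,0,0,0,0,0],[-0.05,0,0,0,0,0],[0,0,0,0,0,0]],
])

```text
clock: 13.88
position: [0.4914, 0.1056, 0.0357]
ee_rot: [0.093, 0.996, -0.0, -0.009]
ft_force: [-38.0, 3.8, 28.7]
grip_width: 0.001
grasp_force: 18.7
```

The tray is against its stop: 38 N with no more motion. I'll back off, rise and go over the knob.

Emit:
carry_out([
  [[0.2,0,0,0,0,0],[0.4,0,0,0,0,0],[0,0,-0.3,0,0,0],[0,0,-0.6,0,0,0],[0,0,-0.7,0,0,0],[0,0,-0.7,0,0,0],[0,0,-0.7,0,0,0],[0,0,-0.6,0,0,0],[-0.2,0,-0.4,0,0,0],[-0.5,0,0,0,0,0],[-0.6,0,0,0,0,0],[-0.6,0,0,0,0,0],[-0.6,0,0,0,0,0],[-0.6,0,0,0,0,0],[-0.6,0,0,0,0,0],[-0.4,0,0,0,0,0],[-0.2,0,0,0,0,0],[0,0,0,0,0,0],[0,0,0,0,0,0]],
], hand=-0.3)

```text
clock: 15.47
position: [0.6439, 0.0764, 0.1965]
ee_rot: [0.094, 0.996, -0.0, -0.001]
ft_force: [0.1, 0.4, 0.4]
grip_width: 0.647
grasp_force: 0.0
```

```bash
python3 - <<'E'
from fit import *
go(v2w([.0205,0,.092]))
for z in(.1,.2,.3):print(w2v(ray("top",(350,168),z)),w2v(ray("top",(328,112),z)))
E
```

```text
t 15.47 viewer [ 0.0254 -0.      0.1965] F [0.1 0.4 0.4] w 0.647 g 0.0
turn [-0.   -0.01  0.  ] shift [0.12 0.   2.61] q [-0.6   0.44  0.57  1.47 -0.24  1.3   1.36]
[ 0.09721303 -0.13367468  0.1       ] [ 0.25152634 -0.06724969  0.1       ]
[ 0.05920135 -0.12958507  0.2       ] [ 0.2026188  -0.06785026  0.2       ]
[ 0.02118967 -0.12549546  0.3       ] [ 0.15371126 -0.06845083  0.3       ]
```

Emit:
carry_out([
  [[0.1,0,0,0,0,0],[0,0,0.4,0,0,0],[0,0,0.4,0,0,0],[0,0,0.4,0,0,0],[0,0,0.4,0,0,0],[0,0,0.4,0,0,0],[0,0,0.3,0,0,0],[0,0,0.2,0,0,0],[0,0,0.1,0,0,0],[0,0,0,0,0,0],[0,0,0,0,0,0]],
])

```text
clock: 16.38
position: [0.6404, 0.0774, 0.0934]
ee_rot: [0.094, 0.996, 0.0, -0.0]
ft_force: [0.1, -0.7, 0.1]
grip_width: 0.651
grasp_force: 0.0
```

```bash
python3 - <<'E'
from fit import *
go(v2w([.0205,0,.092]))
E
```

```text
t 16.38 viewer [0.0218 0.0002 0.0934] F [ 0.3 -0.7  0.1] w 0.651 g 0.0
turn [ 0. -0.  0.] shift [ 0.03 -0.01  0.03] q [-0.59  0.52  0.53  1.58 -0.29  1.11  1.4 ]
```

Emit:
carry_out([
  [[0,0,0,0,0,0],[0,0,0,0,0,0],[0,0,0,0,0,0],[0,0,0,0,0,0],[0,0,0,0,0,0],[0,0,0,0,0,0],[0,0,0,0,0,0],[0,0,0,0,0,0],[0,0,0,0,0,0],[0,0,0,0,0,0]],
], hand=1, force=60)

```text
clock: 17.22
position: [0.6404, 0.0764, 0.0934]
ee_rot: [0.094, 0.996, -0.0, -0.0]
ft_force: [-3.8, -3.0, 5.9]
grip_width: 0.147
grasp_force: 58.8
```

```bash
python3 - <<'E'
from fit import *
go(v2w([.0205,0.025,.092]))
E
```

```text
t 17.22 viewer [ 0.0219 -0.0007  0.0934] F [-3.1 -3.7  5.9] w 0.147 g 58.8
turn [-0.   -0.01 -0.01] shift [0.03 0.64 0.03] q [-0.59  0.52  0.53  1.58 -0.29  1.11  1.4 ]
```

Emit:
carry_out([
  [[0,0.05,0,0,0,0],[0,0.1,0,0,0,0],[0,0.1,0,0,0,0],[0,0.1,0,0,0,0],[0,0.1,0,0,0,0],[0,0.1,0,0,0,0],[0,0.05,0,0,0,0],[0,0,0,0,0,0],[0,0,0,0,0,0],[0,0,0,0,0,0]],
])

```text
clock: 18.05
position: [0.6448, 0.0984, 0.0934]
ee_rot: [0.095, 0.995, -0.001, -0.0]
ft_force: [-3.0, -6.9, 7.4]
grip_width: 0.151
grasp_force: 58.9
```

```bash
python3 - <<'E'
from fit import *
import cv2
go(v2w([.0205,0.025,.092]))
f=[]
S=[]
for _ in range(6): S.append(camera("side").astype(float)); f.append(RV.T@get_obs()["ft_force"])
T=camera("top")
print(np.mean(f,0))
S=np.mean(S,0).astype(np.uint8)[:,:,::-1]
cv2.imwrite("pics/s5.png",S);cv2.imwrite("pics/t5.png",T[:,:,::-1])
a=cv2.resize(S[225:300,310:400],(720,600)[:1]+(600,),interpolation=2)
b=cv2.imread("pics/side0.png")[225:300,310:400]
h=lambda i:cv2.resize(i,(400,333),interpolation=2)
z=lambda i:cv2.resize(i[228:260,310:350],(400,260)[:1]+(250,),interpolation=2)
cv2.imwrite("pics/fin.png",np.vstack([np.hstack([h(S[225:300,290:380]),h(T[180:255,250:340,::-1])]),np.hstack([z(S),z(cv2.imread("pics/side0.png"))])]))
E
```

```text
t 18.05 viewer [0.0221 0.0217 0.0934] F [-1.7 -7.4  7.4] w 0.151 g 58.9
turn [-0.02 -0.01 -0.02] shift [0.04 0.08 0.03] q [-0.61  0.54  0.53  1.56 -0.29  1.12  1.36]
[-2.35939937 -7.24037489  6.40952152]
```

View pics/fin.png

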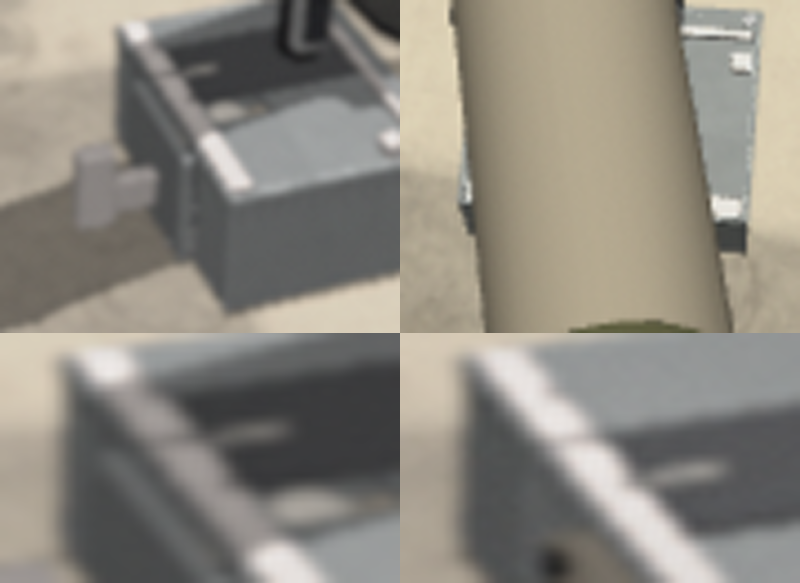

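The tray panel is flush and the plate's white line is now nearly level with the middle mark, at crop (215,438) against (185,437). I'll work out the remaining slide from the line's image motion.

```bash
python3 - <<'E'
from fit import *
import cv2
a=cv2.imread("pics/side0.png",0).astype(np.float32); b=cv2.imread("pics/s5.png",0).astype(np.float32)
def cen(i,c):
    x,y=c; w=i[y-4:y+5,x-5:x+6]; k=np.clip(w-85,0,None) ; print(w.astype(int)); Y,X=np.mgrid[-4:5,-5:6]; return np.array([x+(k*X).sum()/k.sum(),y+(k*Y).sum()/k.sum()])
print(cen(a,(338,246)),cen(b,(335,241)))
for d in(0,.02,.0225,.025,.0275):print(d,proj("side",v2w([-.04,d,.084])))
# template tracking with subpixel search
t=a[243:249,334:343]
best=[]
for dx in np.arange(-5,0,.1):
  for dy in np.arange(-8,-2,.1):
    p=cv2.getRectSubPix(b,(9,6),(338+dx,245.5+dy)); best.append((np.corrcoef(p.ravel(),t.ravel())[0,1],dx,dy))
print(max(best))
E
```

```text
[[ 83  84  86  85  84  83  84  85  86  85  85]
 [ 86  85  85  84  86  86  89  90  90  89  87]
 [ 96  84  86  93 102 106 114 115 111 102  89]
 [115  99 109 119 127 135 142 141 128 109  92]
 [134 119 126 134 132 129 129 124 114  98  89]
 [158 136 121 113 108 102  98  94  90  88  86]
 [199 172 130  96  88  86  83  86  83  87  85]
 [223 208 164 113  85  82  84  85  86  88  87]
 [226 222 190 139  97  84  85  85  86  86  86]]
[[ 57  57  58  58  58  58  58  58  58  58  59]
 [ 57  57  58  58  59  61  63  65  64  61  59]
 [ 63  61  66  72  78  82  85  84  77  65  59]
 [ 76  75  84  91  98 104 104  96  83  68  60]
 [ 94  91  94  92  92  91  89  82  72  64  59]
 [118  99  83  75  70  67  66  63  60  59  59]
 [139 113  80  62  58  57  57  58  58  58  59]
 [149 128  94  66  57  57  59  58  59  59  57]
 [152 139 111  77  60  57  58  58  58  57  57]]
[335.83693772 247.26773356] [331.36220472 243.12401575]
0 [337.35399377 246.23579513]
0.02 [334.1297934  241.71591503]
0.0225 [333.73250977 241.15897869]
0.025 [333.33648185 240.60380267]
0.0275 [332.94170369 240.05037864]
(np.float64(0.9884988324194208), np.float64(-3.4000000000000057), np.float64(-5.20000000000001))
```

Emit:
carry_out([
  [[0,0.03,0,0,0,0],[0,0.03,0,0,0,0],[0,0,0,0,0,0],[0,0,0,0,0,0],[0,0,0,0,0,0]],
])

```text
clock: 18.82
position: [0.6452, 0.1005, 0.0934]
ee_rot: [0.095, 0.995, -0.001, -0.0]
ft_force: [-4.3, -7.1, 6.8]
grip_width: 0.149
grasp_force: 58.9
```

```bash
python3 - <<'E'
from fit import *
import cv2
go(v2w([.0205,0.025,.092]))
a=cv2.imread("pics/side0.png",0).astype(np.float32); S=[];f=[]
for _ in range(8): S.append(camera("side").astype(float)); f.append(RV.T@get_obs()["ft_force"])
b=cv2.cvtColor(np.mean(S,0).astype(np.uint8),cv2.COLOR_RGB2GRAY).astype(np.float32); print(np.mean(f,0))
t=a[243:249,334:343]
r=max((np.corrcoef(cv2.getRectSubPix(b,(9,6),(338+dx,245.5+dy)).ravel(),t.ravel())[0,1],dx,dy) for dx in np.arange(-6,0,.1) for dy in np.arange(-8,-2,.1))
print(r,(-r[1]*.159-r[2]*.224)/.0755)
E
```

```text
t 18.82 viewer [0.0222 0.0239 0.0934] F [-2.9 -7.8  6.8] w 0.149 g 58.9
turn [-0.02 -0.01 -0.02] shift [0.04 0.03 0.03] q [-0.61  0.54  0.53  1.56 -0.29  1.12  1.36]
[-2.36648672 -7.42430921  6.73152203]
(np.float64(0.9724349844934778), np.float64(-3.800000000000008), np.float64(-5.700000000000008)) 24.913907284768257
```

```bash
python3 -c "
from workcell import *
print(hand_in())"
```

```text
the job is handed in; nothing more can be done
None
```

The job is handed in: the vial was set upright in the well, the tray was pushed home to its stop, and the arm holds the shutter at about 24.9 mm (half is 25 mm). I did not get a full look at the vial after the tray went in, or re-check the bystanders.

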